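# Slide a sample carrier into the stage pocket

## Task

Load the blue-tabbed sample carrier into the round pocket of the sample stage: set it down flat on the bare end of the stage's plate, at the white outline, then slide it along the plate by feel, never lifting it off, until it drops fully home in the pocket, and let go. Do not lower it into the pocket from above, press and push on the stage only gently (never 14 N or more), and leave the yellow spare, the lens post, the jar and the screwdriver where they are.

Things in the scene. Friction and masses are not known exactly. Their poses are not given: they have to be found in the camera images.
- stage: Fixed sample stage. Origin at the centre of its base's underside, on the bench; z up. It carries a grey plate, 120 mm along x by 220 mm along y, flat upper face 40 mm above the origin, with a white-ringed landing end and one round pocket, both on x = 0. The plate may have been left up to 20 mm either way along y; ring and pocket shift with it, this pose does not. Its drive holds against pushes under 40 N.
- stage_landing (a point): Point on the plate's upper face at stage x = 0, y = -60 mm: the bare landing end. A painted white ring of 60 mm is centred here with the plate mid-travel, up to 20 mm off along y otherwise. Fixed to the base; axes as the stage.
- stage_pocket (a point): Point at face height at stage x = 0, y = +50 mm: where the pocket's centre is with the plate mid-travel. The true centre is up to 20 mm off along y either way and has to be found by sliding along y. The pocket is 53 mm in diameter, 4 mm deep, with a black floor and a 1.5 mm chamfer at its mouth. Fixed to the base; axes as the stage.
- carrier_disc (a point): The disc of the carrier to load: aluminium, diameter 50 mm, 6 mm thick, with a sprung blue grip tab above its middle; about 80 g. Point on the axis half-way up the disc (3 mm above its underside), z up. It starts flat on the mat (point 7 mm above the bench); flat on the plate the point is 43 mm up, home in the pocket 39 mm.
- carrier_tab (a point): Where to pinch that carrier: the upright blue tab, 12 mm thick (along x), 24 mm wide (y), 30 mm tall, spanning 15 to 45 mm above the disc's underside when free; point on the axis 35 mm above the underside. The tab stands on a spring and sinks straight down up to 8 mm: pressing starts it at 1.5 N, then 1.2 N per mm, rigid beyond. It does not yield sideways.
- spare_tab (a point): The spare carrier, alike but with a yellow tab, on the same mat; same tab point and axes. Not to be moved.
- mat: Fixed black rubber mat 220 x 90 x 4 mm that the two carriers stand on, about 110 mm apart along its x axis; which is at which end varies. Origin at the centre of its underside.
- lens_post_c (a point): Loose lens in a black ring on a steel post with a round foot of 60 mm, 107 mm tall; point on the post's axis 50 mm up. Not to be moved.
- jar_c (a point): Loose amber jar with a white cap, 52 mm in diameter, 60 mm tall; point at its centre, 30 mm up. Not to be moved.
- driver_grip (a point): Loose red-handled screwdriver 160 mm long lying on the bench; point in its handle, x along it towards the blade. Not to be moved.
There are look-alikes about, which are no part of the job. What is shaped like the part that bears carrier_disc but red or turquoise is not meant.

How it is judged:
On the way:
1. the blue carrier is set flat on the bare end of the plate (z of carrier_disc in the frame of stage between 0.0415 and 0.0445 m and y of carrier_disc in the frame of stage between -0.1 and -0.025 m and x of carrier_disc in the frame of stage between -0.025 and 0.025 m and angle between carrier_disc's own z axis and vertical below 0.06 rad), for 0.2 s.
At the end, for the whole second after the job is handed in: The blue carrier lies home in the pocket (its underside 4 mm below the plate's face, within 1.5 mm), level within 0.05 rad, at rest and released (z of carrier_disc in the frame of stage between 0.0375 and 0.0405 m and y of carrier_disc in the frame of stage between 0.026 and 0.074 m and x of carrier_disc in the frame of stage between -0.006 and 0.006 m and angle between carrier_disc's own z axis and vertical below 0.05 rad and linear speed of carrier below 0.01 m/s); the robot touches nothing.
It fails at once if the blue carrier is raised more than 5 mm off the plate over the pocket's half of it (it must be slid in, not lowered in) (y of carrier_disc in the frame of stage between -0.005 and 0.13 m and x of carrier_disc in the frame of stage between -0.07 and 0.07 m and z of carrier_disc in the frame of stage above 0.048 m).
It fails at once if the stage is pressed or pushed with more than 14 N (contact force between stage and anything else above 14 N).
It fails at once if the spare carrier, lens post, jar or screwdriver is moved more than 15 mm (distance of any of spare_tab, lens_post_c, jar_c, driver_grip from where it was at the start of the episode above 0.015 m).
It also fails if it takes over 51 s, if anything falls off the work surface, if the arm or the gripper's body presses on something with over 40 N, if the wrist force passes 120 N, or if a joint passes its speed limit or range.

## Robot

A 7-joint arm with a two-finger parallel gripper is mounted at the origin on the work surface. World frame = base frame: x ahead of the robot, y to its left, z up, the work surface at z = 0. Lengths are in m, angles in rad, forces in N, time in s.
With the tool pointing down it reaches from about 0.4 to 0.85 m from the base axis. Payload 4.5 kg.
Tool frame: the origin (TCP) lies between the finger pads; the fingertips stand 11 mm ahead of it and the grasp point (between the pads) lies 8 mm behind it (r.tip_reach is the distance from the TCP to the fingertips, in m); x points along the fingers, y is the direction in which the jaws open and shut, and the axes are right-handed (so a half turn about x gives the same grasp; the last joint's range is limited). The gripper opens to 88 mm and grips with 3 to 60 N. Pads are 18 mm wide; open, the fingers measure 123 mm over their backs; the gripper's body (75 mm by 187 mm) begins 45 mm behind the grasp point.
Start: joints at [-1.295, 0.689, -0.195, 1.565, 0.157, 0.902, -0.215], TCP at [0.15, 0.607, 0.25] pointing down, gripper open.
Joint ranges: [-3.01, 3.01], [-0.46, 2.08], [-1.47, 1.51], [0.13, 2.56], [-1, 4.14], [0.04, 2.09], [-2.66, 2.66]. Speed limits (rad/s): [2.57, 2.57, 3.14, 3.14, 3.14, 3.14, 3.14].

## Interface

Orientations are given as a unit quaternion [x, y, z, w].
In Python, from plant import r gives the robot as it stands.
- The arm moves only by the tool drive_tool, never from a script. Its argument "deltas" is a list of rows, each a list of 3 entries, a list of its own where there are three numbers: the turn, a rotation vector about the tool's x, y, z in degrees, then the shift along the tool's x, y, z in cm, then the finger opening in cm, from 0 to 8.81. A call has 1 to 12 rows; each row shifts and turns the commanded pose from where the row before left it, along the tool's axes as they then stand; what a row does not reach is not made up. A row lasts 1/12 s, in which the tool goes at most 41.7 mm and 7.16 degrees, less where a joint would pass 70% of its speed; a pose out of reach is approached as far as the arm can. A call is refused whole if a number of a shift passes 4.17 or a number of a turn 7.16, either way. A call with a gripper value outside its range is refused whole. The fingers move at their own pace and stop on an object; "force" is the grip in N (left out, the last holds). Time passes only in rows, so rows that do not move let the fingers close. It gives the time, the measured TCP pose, the force and the opening at its end, in the units of the state.
- r.get_state(): the state, without advancing time (a new reading comes with each control period).
- r.snapshot(name): name is "scene" or "side" or "wrist"; returns a dict with "color" (420x560x3 uint8, red, green, blue), "fov_y" (degrees; the focal length in pixels is half the picture's height over the tangent of half this angle, whatever the lens; pixels are square), "cx", "cy" (the principal point, pixels), "extrinsics" (4x4, takes a point from world to camera coordinates); the wrist camera has in their place "tool_from_camera" (4x4, takes a point from camera to tool coordinates, whose origin is the TCP and whose axes are the tool frame's). Camera axes: x right, y up, looking along -z (the intrinsics and any distortion apply to the point x, -y, -z); pixel columns grow to the right and rows downward; lengths in m; the calibration is good to about 2 mm. A picture is of the moment at which its call begins: read the wrist's pose just before it. There is no depth.
- r.finish_job(): hands the job in, once; it reports no verdict.
The state is a dict: "clock": time; "q": joint angles; "qd": joint speeds; "joint_torque": joint torques, N m; "tool_pos": TCP position; "eef_rot": TCP orientation; "contact_force": force on the tool from outside, world axes, zero at the start; "moment": the same for the moment, N m; "opening": opening from 0.0 (shut) to 1.0 (fully open).
Only numpy, scipy, OpenCV 4.12 (cv2) and the standard library are available. Lean on these libraries where they do the work, as an engineer would, in place of code of your own. Each camera call takes 0.05 s, during which the arm holds its last target. There are 200 camera calls.

## Working session

There is one attempt and no reset: what is moved stays moved. The work goes in short steps, Python scripts to look and compute and a tool call to move; the robot and the scene stay as the last step left them, time stands still between calls to the robot, and variables do not carry over. Pictures are saved under pics/ and viewed, about 8 in all and at most 12, crops included, and the job is handed in when it is done.

Besides the shell and the picture viewer there is one more tool, called after ">>>" as a command line: name --argument value ..., lists and objects as JSON in quotes. drive_tool: Moves the arm, as the interface text tells. Its arguments: {"type":"object","properties":{"deltas":{"type":"array","items":{"type":"array"}},"force":{"type":"number"}},"required":["deltas"]}

```bash
ls; mkdir -p pics; cat > h.py <<'E'
import numpy as np, cv2
from plant import r
from scipy.spatial.transform import Rotation as R
def snap(n):
    st=r.get_state(); s=r.snapshot(n); s['st']=st
    if n=='wrist':
        T=np.eye(4);T[:3,:3]=R.from_quat(st['eef_rot']).as_matrix();T[:3,3]=st['tool_pos']
        s['wfc']=T@np.array(s['tool_from_camera'])
    else: s['wfc']=np.linalg.inv(np.array(s['extrinsics']))
    s['f']=s['color'].shape[0]/2/np.tan(np.radians(s['fov_y']/2))
    return s
def ray(s,u,v,z):
    d=s['wfc'][:3,:3]@np.array([(u-s['cx'])/s['f'],-(v-s['cy'])/s['f'],-1]);o=s['wfc'][:3,3]
    return o+d*(z-o[2])/d[2]
def proj(s,p):
    c=np.linalg.inv(s['wfc'])@np.append(p,1); return s['cx']+s['f']*c[0]/-c[2], s['cy']-s['f']*c[1]/-c[2]
def save(s,name): cv2.imwrite('pics/'+name+'.png',s['color'][:,:,::-1])
E
python3 - <<'E'
from h import *
import pickle
for n in['scene','side','wrist']:
    s=snap(n);save(s,n+'0');pickle.dump(s,open(n+'0.pkl','wb'));print(n,s['fov_y'],s['cx'],s['cy'],s['wfc'].round(3).tolist(),[k for k in s])
print(r.get_state())
a=[cv2.imread(f'pics/{n}0.png') for n in('scene','side')]
E
```

```text
pics
scene 50.658295128748186 277.3704848226024 208.11328210143262 [[-0.334, -0.661, 0.672, 1.095], [0.942, -0.242, 0.23, 0.142], [0.011, 0.71, 0.704, 0.581], [0.0, 0.0, 0.0, 1.0]] ['color', 'fov_y', 'cx', 'cy', 'extrinsics', 'st', 'wfc', 'f']
side 51.70265873927119 274.2678863655307 209.8325669615287 [[-0.91, 0.332, -0.247, 0.398], [-0.414, -0.726, 0.549, 0.383], [0.003, 0.602, 0.798, 0.677], [0.0, 0.0, 0.0, 1.0]] ['color', 'fov_y', 'cx', 'cy', 'extrinsics', 'st', 'wfc', 'f']
wrist 63.381653785766055 274.914814847058 206.2803254766621 [[0.239, -0.928, -0.285, 0.075], [0.971, 0.228, 0.071, 0.625], [-0.001, -0.294, 0.956, 0.384], [0.0, 0.0, 0.0, 1.0]] ['color', 'fov_y', 'cx', 'cy', 'tool_from_camera', 'st', 'wfc', 'f']
{'clock': 0.15, 'q': array([-1.29520484,  0.68978826, -0.19453746,  1.56608201,  0.1572557 ,
        0.90250016, -0.21509425]), 'qd': array([-3.13598332e-06, -2.52763431e-03,  4.40746503e-05, -3.13610142e-03,
       -3.25400994e-04, -2.77025692e-04, -5.38790650e-04]), 'joint_torque': array([-1.66143422e-03, -5.27857411e+01, -1.26885630e+00, -1.53583431e+01,
       -5.25625830e-02,  3.87377208e-03,  1.06216489e-04]), 'tool_pos': array([0.14955908, 0.60636824, 0.24910258]), 'eef_rot': array([ 0.0847699 ,  0.70198523, -0.0857522 ,  0.7019098 ]), 'contact_force': array([-0.47945438, -0.47308035, -0.06463069]), 'moment': array([-0.0473157 ,  0.04154699, -0.02996882]), 'opening': 1.000611580399542}
```

View pics/scene0.png

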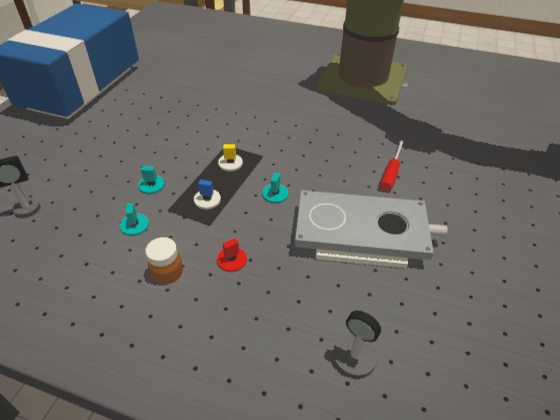

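View pics/side0.png

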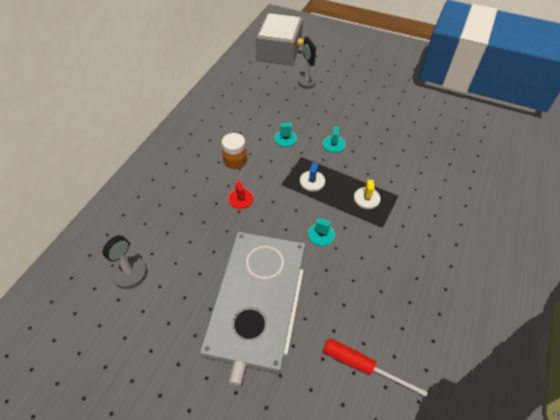

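The scene view shows the blue carrier (207,192), yellow spare (230,155) on the mat, and decoys in turquoise (150,178), (133,218), (275,187) and red (231,254). The stage ring is at (327,216) and the pocket at (393,223). The side view shows the blue carrier at (313,176), yellow at (368,193), ring at (265,262) and pocket at (250,323). Only the blue-tabbed carrier with the white/aluminium disc on the mat fits; the red and turquoise ones are excluded.

```bash
cat > m.py <<'E'
from h import *
import pickle
def blobs(m,amin=30):
    n,l,st,c=cv2.connectedComponentsWithStats(m.astype(np.uint8))
    return [(st[i],c[i]) for i in range(1,n) if st[i][4]>amin]
for n in['scene','side']:
    s=pickle.load(open(n+'0.pkl','rb'));im=s['color'];h=cv2.cvtColor(im,cv2.COLOR_RGB2HSV);H,S,V=[h[:,:,i].astype(int) for i in range(3)]
    print(n)
    for nm,m,z in[('blue',(H>105)&(H<125)&(S>150)&(V>60),.034),('yel',(H>20)&(H<35)&(S>150)&(V>100),.034),('red',((H<6)|(H>174))&(S>150)&(V>80),.02),('disc',(S<40)&(V>170),.010),('teal',(H>80)&(H<100)&(S>120),.02)]:
        for st,c in blobs(m):print(nm,st.tolist(),c.round(1),ray(s,*c,z).round(4))
    # plate: bluish grey mid
    x0,y0=(285,180) if n=='scene' else (195,225)
    m=(V>95)&(V<235)&(S<60)
    for st,c in blobs(m,3000):
        print('plate?',st.tolist())
    pk=V[:]<40
    for st,c in blobs(pk,200):print('dark',st.tolist(),c.round(1),ray(s,*c,.036).round(4))
    ring={'scene':(327,216),'side':(265,262)}[n];print('ring',ray(s,*ring,.04).round(4))
    pc={'scene':(393,223),'side':(250,323)}[n];print('pocket',ray(s,*pc,.038).round(4))
    cs={'scene':[(302,193),(428,199),(431,255),(296,247)],'side':[(238,233),(304,239),(277,367),(204,354)]}[n]
    print('corners',[ray(s,*p,.04).round(4).tolist() for p in cs])
    print('lens foot',ray(s,*{'scene':(357,357),'side':(129,271)}[n],.005).round(3))
    e=im.copy();cv2.imwrite(f'pics/{n}_crop.png',0*im) if 0 else None
s=pickle.load(open('scene0.pkl','rb'))['color'][130:270,110:290,::-1];t=pickle.load(open('side0.pkl','rb'))['color'][120:260,220:400,::-1]
cv2.imwrite('pics/crop.png',cv2.resize(np.hstack([s,t]),None,fx=2.2,fy=2.2,interpolation=cv2.INTER_CUBIC))
E
python3 m.py
```

```text
scene
blue [198, 179, 15, 17, 176] [205.3 187.4] [ 0.567  -0.1791  0.034 ]
yel [223, 144, 13, 15, 179] [229.  150.9] [ 0.4519 -0.1828  0.034 ]
red [380, 158, 20, 33, 382] [389.8 174.6] [0.3958 0.1337 0.02  ]
red [217, 238, 30, 34, 666] [231.2 256.2] [ 0.6889 -0.0747  0.02  ]
disc [40, 0, 33, 19, 324] [54.9  6. ] [-0.0982 -1.0627  0.01  ]
disc [235, 0, 8, 14, 84] [238.4   6.4] [-0.316 -0.491  0.01 ]
disc [250, 0, 96, 29, 1811] [298.9  12.3] [-0.3409 -0.2849  0.01  ]
disc [127, 10, 12, 8, 46] [132.   12.4] [-0.1432 -0.7943  0.01  ]
disc [397, 17, 163, 45, 3543] [480.2  38.8] [-0.3422  0.2863  0.01  ]
disc [8, 30, 76, 22, 835] [46.1 40. ] [ 0.1239 -0.9134  0.01  ]
disc [0, 96, 8, 8, 34] [ 2.3 99.1] [ 0.4265 -0.7896  0.01  ]
disc [395, 141, 8, 17, 39] [398.8 149.1] [0.2932 0.1378 0.01  ]
disc [219, 155, 24, 15, 184] [230.9 163.2] [ 0.4597 -0.1769  0.01  ]
disc [194, 190, 27, 18, 240] [207.8 200. ] [ 0.5739 -0.1734  0.01  ]
disc [308, 202, 38, 29, 267] [327.1 216.3] [0.5385 0.0462 0.01  ]
disc [348, 224, 51, 22, 435] [370.5 234.7] [0.5556 0.1284 0.01  ]
disc [429, 224, 18, 8, 106] [437.5 
[... 1740 characters left out ...]
] [232.4 303.7] [0.5867 0.1298 0.01  ]
disc [231, 360, 13, 23, 205] [237.1 371.4] [0.529  0.2239 0.01  ]
disc [375, 368, 52, 27, 193] [401.1 381.3] [0.3008 0.1357 0.01  ]
teal [275, 123, 22, 24, 366] [285.4 135.6] [ 0.6631 -0.2642  0.02  ]
teal [323, 127, 22, 26, 352] [333.8 142.1] [ 0.5602 -0.2893  0.02  ]
teal [308, 218, 27, 28, 532] [321.1 232.8] [ 0.5017 -0.0573  0.02  ]
plate? [0, 0, 560, 420, 195867]
plate? [426, 0, 134, 112, 3537]
dark [235, 311, 28, 27, 372] [249.  323.8] [0.5404 0.1586 0.036 ]
ring [0.5635 0.0512 0.04  ]
pocket [0.5391 0.1576 0.038 ]
corners [[0.632, 0.0177, 0.04], [0.5211, -0.0191, 0.04], [0.4735, 0.2017, 0.04], [0.5789, 0.2291, 0.04]]
lens foot [0.782 0.148 0.005]
```

View pics/crop.png

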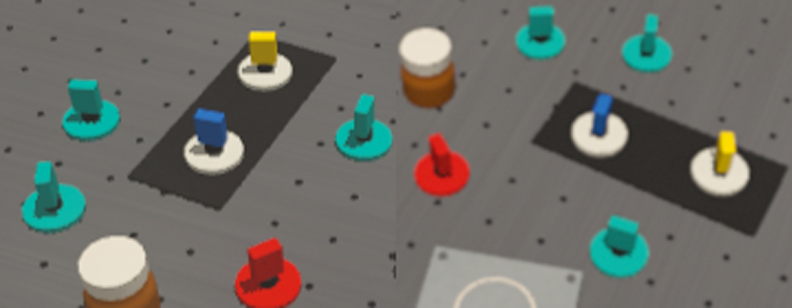

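The crop confirms it: the blue tab on the white disc on the black mat, with its wide face roughly facing ±x. The estimates from the two views agree: carrier (0.567,-0.178), 115 mm from the spare. Ring (0.565,0.051) and pocket (0.541,0.158) are 110 mm apart, as specified, so the stage yaw is about 12.7°. Now I'll move.

```bash
cat > go.py <<'E'
import sys
from h import *
# usage: go.py x y z yawdeg(tool y dir; mod 180)
def go(p,yaw):
    st=r.get_state();M=R.from_quat(st['eef_rot']);m=M.as_matrix();d=M.inv().apply(np.array(p)-st['tool_pos'])*100
    cur=np.degrees(np.arctan2(m[1,1],m[0,1]));dy=(yaw-cur+90)%180-90
    print('t',round(st['clock'],2),'pos',st['tool_pos'].round(4),'q7',st['q'][6].round(2),'F',st['contact_force'].round(2),'op',round(st['opening'],3))
    print('xaxis',m[:,0].round(4),'yaw',cur.round(2),'shift cm',d.round(2),'turn about tool x',round(-dy,2), 'jaw tilt/level err',R.from_matrix(m).inv().apply([0,0,-1]).round(4))
if __name__=='__main__':
    a=list(map(float,sys.argv[1:]));go(a[:3],a[3])
E
python3 go.py 0.567 -0.178 0.2 0
```

```text
t 0.15 pos [0.1496 0.6064 0.2491] q7 -0.22 F [-0.48 -0.47 -0.06] op 1.001
xaxis [-3.0e-04 -1.4e-03 -1.0e+00] yaw 76.15 shift cm [  5.01 -66.16  59.31] turn about tool x 76.15 jaw tilt/level err [ 1.0e+00  1.4e-03 -1.0e-04]
```

>>> drive_tool --deltas '[[[0, 0, 0], [0, 0, 2], 8.8], [[0, 0, 0], [0, 0, 4], 8.8], [[0, 0, 0], [0, 0, 4], 8.8], [[0, 0, 0], [0, 0, 4], 8.8], [[0, 0, 0], [0, -2.9, 2.8], 8.8], [[0, 0, 0], [0, -2.9, 2.8], 8.8], [[0, 0, 0], [0, -2.9, 2.8], 8.8], [[0, 0, 0], [0, -2.9, 2.8], 8.8], [[0, 0, 0], [0, -2.9, 2.8], 8.8], [[0, 0, 0], [0, -2.9, 2.8], 8.8], [[0, 0, 0], [0, -2.9, 2.8], 8.8], [[0, 0, 0], [0, -2.9, 2.8], 8.8]]'

```text
clock: 1.15
tool_pos: [0.4481, 0.2925, 0.2496]
eef_rot: [0.085, 0.702, -0.085, 0.702]
contact_force: [0.6, -0.1, 0.3]
opening: 0.998
```

>>> drive_tool --deltas '[[[0, 0, 0], [0, -3.6, 2], 8.8], [[0, 0, 0], [0, -3.6, 2], 8.8], [[0, 0, 0], [0, -3.6, 2], 8.8], [[0, 0, 0], [0, -3.6, 2], 8.8], [[0, 0, 0], [0, -3.6, 2], 8.8], [[0, 0, 0], [0, -3.6, 2], 8.8], [[0, 0, 0], [0, -3.6, 2], 8.8], [[0, 0, 0], [0, -3.6, 2], 8.8], [[0, 0, 0], [0, -3.6, 2], 8.8], [[0, 0, 0], [0, -3.6, 2], 8.8], [[0, 0, 0], [0, -3.6, 2], 8.8], [[0, 0, 0], [0, 0, 0], 8.8]]'

```text
clock: 2.15
tool_pos: [0.5667, -0.1545, 0.249]
eef_rot: [0.088, 0.701, -0.093, 0.702]
contact_force: [0.4, -0.5, 0.0]
opening: 1.001
```

>>> drive_tool --deltas '[[[7, 0, 0], [0, 0, 0], 8.8], [[7, 0, 0], [0, 0, 0], 8.8], [[7, 0, 0], [0, 0, 0], 8.8], [[7, 0, 0], [0, 0, 0], 8.8], [[7, 0, 0], [0, 0, 0], 8.8], [[7, 0, 0], [0, 0, 0], 8.8], [[7, 0, 0], [0, 0, 0], 8.8], [[7, 0, 0], [0, 0, 0], 8.8], [[7, 0, 0], [0, 0, 0], 8.8], [[7, 0, 0], [0, 0, 0], 8.8], [[6, 0, 0], [0, 0, 0], 8.8], [[0, 0, 0], [0, 0, 0], 8.8]]'

```text
clock: 3.15
tool_pos: [0.5662, -0.1422, 0.2495]
eef_rot: [0.5, 0.5, -0.5, 0.5]
contact_force: [0.3, 0.1, 1.3]
opening: 0.998
```

```bash
python3 go.py 0.567 -0.178 0.2 0; python3 - <<'E'
from h import *
import pickle
s=snap('wrist');save(s,'w1');pickle.dump(s,open('w1.pkl','wb'))
print('expected tab px',proj(s,np.array([.567,-.178,.049])))
h=cv2.cvtColor(s['color'],cv2.COLOR_RGB2HSV).astype(int);H,S,V=h[...,0],h[...,1],h[...,2]
for nm,m in[('blue',(H>105)&(H<125)&(S>150)&(V>60)),('white',(S<50)&(V>150)),('yel',(H>20)&(H<35)&(S>150)&(V>100))]:
    for c in cv2.findContours(m.astype(np.uint8),0,2)[0]:
        if cv2.contourArea(c)>150:print(nm,cv2.contourArea(c),cv2.minAreaRect(c),[ray(s,*cv2.minAreaRect(c)[0],z).round(4).tolist() for z in(.01,.049)])
E
```

```text
t 3.15 pos [ 0.5662 -0.1422  0.2495] q7 0.24 F [0.33 0.09 1.29] op 0.998
xaxis [-6.e-04 -2.e-04 -1.e+00] yaw 0.02 shift cm [4.95 0.09 3.58] turn about tool x 0.02 jaw tilt/level err [ 1.e+00  6.e-04 -2.e-04]
expected tab px (np.float64(276.30637808664653), np.float64(214.8062690431177))
blue 230.0 ((276.0, 210.5), (27.0, 10.0), 90.0) [[0.5668, -0.1858, 0.01], [0.5667, -0.1733, 0.049]]
white 12558.5 ((272.5, 379.5), (47.0, 329.0), 90.0) [[0.5624, -0.4282, 0.01], [0.5628, -0.3904, 0.049]]
white 7116.5 ((274.5, 345.0), (16.0, 449.0), 90.0) [[0.5651, -0.3718, 0.01], [0.5652, -0.34, 0.049]]
white 445.5 ((275.0, 334.5), (1.0, 446.0), 90.0) [[0.5658, -0.3555, 0.01], [0.5658, -0.3253, 0.049]]
white 1373.0 ((332.5, 307.5), (23.0, 103.0), 90.0) [[0.6387, -0.3149, 0.01], [0.6311, -0.2889, 0.049]]
white 2223.5 ((217.5, 301.0), (103.0, 36.0), 0.0) [[0.4933, -0.3056, 0.01], [0.5008, -0.2807, 0.049]]
white 4358.0 ((54.90533447265625, 269.0708312988281), (133.58738708496094, 58.82029724121094), 25.436214447021484) [[0.2967, -0.2612, 0.01], [0.3247, -0.2409, 0.049]]
white 833.5 ((178.15892028808594, 203.96009826660156), (43.62102508544922, 36.38259506225586), 40.36453628540039) [[0.4542, -0.178, 0.01], [0.4658, -0.1663, 0.049]]
white 1012.5 ((276.378173828125, 202.29440307617188), (40.39707565307617, 43.17571258544922), 85.91438293457031) [[0.5672, -0.1759, 0.01], [0.567, -0.1644, 0.049]]
white 114969.5 ((279.5, 157.5), (315.0, 559.0), 90.0) [[0.5705, -0.1244, 0.01], [0.57, -0.1183, 0.049]]
```

View pics/w1.png

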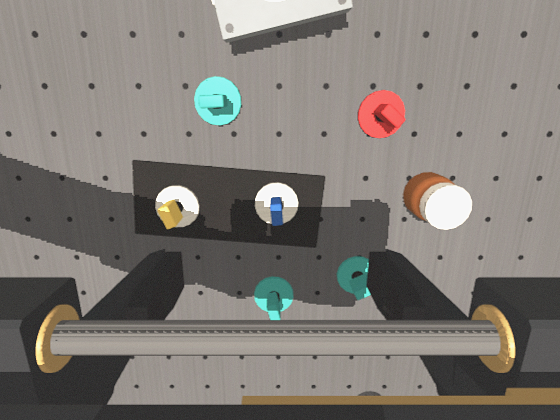

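The wrist view shows the blue carrier centred at (276,203) with its tab square to the jaws (yaw about 0), the spare at (178,204), and clear space on both sides. The disc casts to (0.567,-0.176). Descending to pinch.

>>> drive_tool --deltas '[[[0, 0, 0], [1, 0.1, 1.7], 6], [[0, 0, 0], [3, 0, 1.7], 6], [[0, 0, 0], [3, 0, 0], 6], [[0, 0, 0], [3, 0, 0], 6], [[0, 0, 0], [3, 0, 0], 6], [[0, 0, 0], [3, 0, 0], 6], [[0, 0, 0], [2, 0, 0], 6], [[0, 0, 0], [1, 0, 0], 6], [[0, 0, 0], [0, 0, 0], 6], [[0, 0, 0], [0, 0, 0], 6]]'

```text
clock: 4.03
tool_pos: [0.5676, -0.1767, 0.06]
eef_rot: [0.499, 0.501, -0.499, 0.501]
contact_force: [0.5, -0.0, -0.5]
opening: 0.684
```

```bash
python3 go.py 0.567 -0.177 0.033 0; python3 - <<'E'
from h import *
import pickle
s=snap('wrist');save(s,'w2');pickle.dump(s,open('w2.pkl','wb'))
h=cv2.cvtColor(s['color'],cv2.COLOR_RGB2HSV).astype(int);H,S,V=h[...,0],h[...,1],h[...,2]
for nm,m,z in[('blue',(H>105)&(H<125)&(S>150)&(V>50),.049),('white',(S<50)&(V>150),.01)]:
    for c in cv2.findContours(m.astype(np.uint8),0,2)[0]:
        if cv2.contourArea(c)>300:b=cv2.minAreaRect(c);print(nm,cv2.contourArea(c),b,ray(s,*b[0],z).round(4).tolist())
E
```

```text
t 4.03 pos [ 0.5676 -0.1767  0.06  ] q7 0.32 F [ 0.51 -0.02 -0.49] op 0.684
xaxis [ 2.e-04  3.e-04 -1.e+00] yaw 0.22 shift cm [ 2.7  -0.06  0.03] turn about tool x 0.22 jaw tilt/level err [ 1.e+00 -2.e-04  3.e-04]
blue 1331.5 ((273.3172302246094, 260.8069152832031), (63.61284637451172, 23.751007080078125), 85.2363510131836) [0.5663, -0.1721, 0.049]
white 4739.5 ((274.9999694824219, 345.9999694824219), (323.99993896484375, 17.999996185302734), -0.0) [0.5675, -0.2523, 0.01]
white 1108.0 ((274.9999694824219, 331.9999694824219), (321.99993896484375, 5.999999046325684), -0.0) [0.5674, -0.2415, 0.01]
white 3405.0 ((84.33717346191406, 237.4949951171875), (88.93684387207031, 66.51324462890625), 37.30394744873047) [0.4554, -0.1766, 0.01]
white 3913.5 ((274.5, 236.5), (77.0, 83.0), 90.0) [0.5669, -0.1756, 0.01]
white 89572.5 ((279.5, 152.5), (305.0, 559.0), 90.0) [0.5694, -0.1265, 0.01]
```

View pics/w2.png

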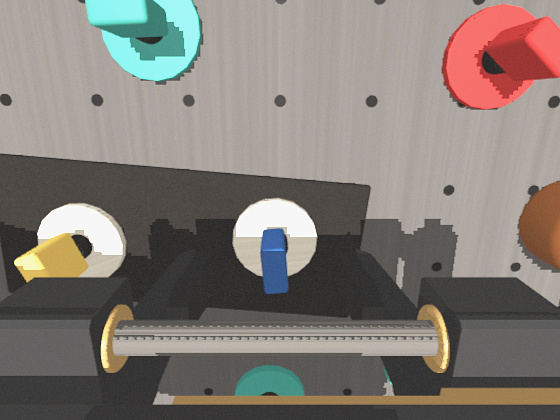

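The close view shows the blue disc at (275,239), centred between the fingers, and the tab upright at (273,261). Lowering and pinching.

>>> drive_tool --deltas '[[[0, 0, 0], [1.4, -0.1, 0.1], 6], [[0, 0, 0], [1.3, 0, 0], 5], [[0, 0, 0], [0, 0, 0], 3], [[0, 0, 0], [0, 0, 0], 2], [[0, 0, 0], [0, 0, 0], 1], [[0, 0, 0], [0, 0, 0], 0.8], [[0, 0, 0], [0, 0, 0], 0.8], [[0, 0, 0], [0, 0, 0], 0.8], [[0, 0, 0], [0, 0, 0], 0.8]]' --force 20

```text
clock: 4.83
tool_pos: [0.5667, -0.1778, 0.0331]
eef_rot: [0.5, 0.5, -0.499, 0.501]
contact_force: [0.3, -0.5, 1.3]
opening: 0.135
```

>>> drive_tool --deltas '[[[0, 0, 0], [-0.5, 0, 0], 0.8], [[0, 0, 0], [-1, 0, 0], 0.8], [[0, 0, 0], [-2.5, 0, 0], 0.8], [[0, 0, 0], [-3, 0, 0], 0.8], [[0, 0, 0], [-3, 0, 0], 0.8], [[0, 0, 0], [0, 0, 0], 0.8], [[0, 0, 0], [0, 0, 0], 0.8]]'

```text
clock: 5.42
tool_pos: [0.5676, -0.1781, 0.1351]
eef_rot: [0.5, 0.499, -0.499, 0.502]
contact_force: [-0.3, 0.5, -1.6]
opening: 0.138
```

```bash
python3 go.py 0.565 0.051 0.1 12.7; python3 - <<'E'
from h import *
a=snap('side')
c=a['color'][100:380,180:460]
b=snap('wrist')
cv2.imwrite('pics/s3.png',np.hstack([cv2.resize(c,(420,420)),cv2.resize(b['color'],(380,285))[:,:]if 0 else cv2.resize(b['color'][:,70:490],(380,420))])[:,:,::-1])
E
```

```text
t 5.42 pos [ 0.5676 -0.1781  0.1351] q7 0.31 F [-0.3   0.5  -1.57] op 0.138
xaxis [ 0.0042 -0.001  -1.    ] yaw 0.14 shift cm [  3.48  -0.22 -22.91] turn about tool x -12.56 jaw tilt/level err [ 1.     -0.0042 -0.001 ]
```

View pics/s3.png

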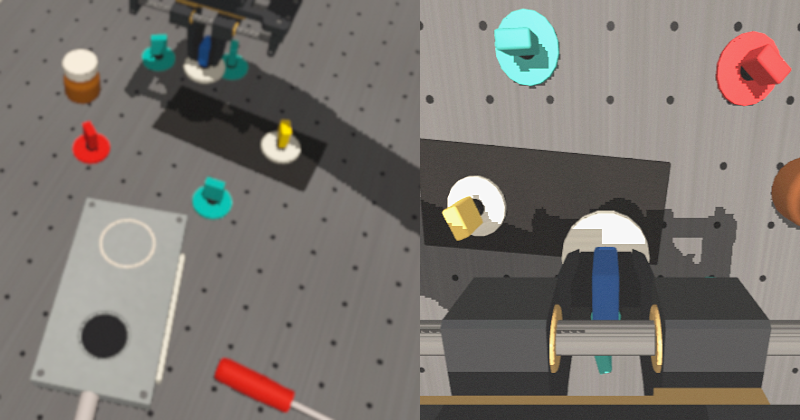

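The lift is good: the blue tab is between the pads, opening 12.1 mm matches the tab, and the spare is undisturbed. Moving above the ring, with a turn to the stage yaw.

>>> drive_tool --deltas '[[[0, 0, 0], [0, 0, -2], 0.8], [[0, 0, 0], [0, 0, -3.5], 0.8], [[0, 0, 0], [0, 0, -3.5], 0.8], [[0, 0, 0], [0, 0, -3.5], 0.8], [[0, 0, 0], [0, 0, -3.5], 0.8], [[0, 0, 0], [0, 0, -3.5], 0.8], [[0, 0, 0], [0, 0, -2.4], 0.8], [[0, 0, 0], [0, -0.2, -1], 0.8], [[-6.3, 0, 0], [0, 0, 0], 0.8], [[-6.3, 0, 0], [0, 0, 0], 0.8], [[0, 0, 0], [0, 0, 0], 0.8], [[0, 0, 0], [0, 0, 0], 0.8]]'

```text
clock: 6.52
tool_pos: [0.5632, 0.0499, 0.132]
eef_rot: [0.442, 0.552, -0.443, 0.551]
contact_force: [-0.5, -0.3, 0.2]
opening: 0.135
```

```bash
python3 go.py 0.565 0.051 0.07 12.7; python3 - <<'E'
from h import *
import pickle
s=snap('wrist');save(s,'w4');pickle.dump(s,open('w4.pkl','wb'))
im=s['color'];V=im.max(2)
m=(V<60).astype(np.uint8)
for c in cv2.findContours(m,0,2)[0]:
    if 300<cv2.contourArea(c)<20000:
        e=cv2.fitEllipse(c);print('dark',cv2.contourArea(c),e,ray(s,*e[0],.04).round(4),ray(s,*e[0],.036).round(4))
print('proj ring,pocket',proj(s,np.array([.565,.051,.04])),proj(s,np.array([.541,.1585,.04])))
E
```

```text
t 6.52 pos [0.5632 0.0499 0.132 ] q7 0.14 F [-0.54 -0.29  0.17] op 0.135
xaxis [-1.7e-03 -7.0e-04 -1.0e+00] yaw 12.49 shift cm [ 6.2   0.21 -0.07] turn about tool x -0.21 jaw tilt/level err [ 1.0e+00  1.8e-03 -3.0e-04]
dark 9456.0 ((275.07861328125, 390.46087646484375), (203.5543670654297, 519.01025390625), 0.0) [ 0.5963 -0.1012  0.04  ] [ 0.5971 -0.1051  0.036 ]
dark 8536.5 ((372.7349853515625, 325.2790222167969), (126.29263305664062, 177.01876831054688), 113.30694580078125) [ 0.657 -0.022  0.04 ] [ 0.6589 -0.0246  0.036 ]
dark 10741.0 ((175.21542358398438, 333.1374816894531), (146.63539123535156, 204.4912872314453), 74.3773193359375) [ 0.507  -0.0629  0.04  ] [ 0.5063 -0.0662  0.036 ]
proj ring,pocket (np.float64(278.57091438023866), np.float64(214.65094744188133)) (np.float64(278.90904845054814), np.float64(43.084018189660554))
```

View pics/w4.png

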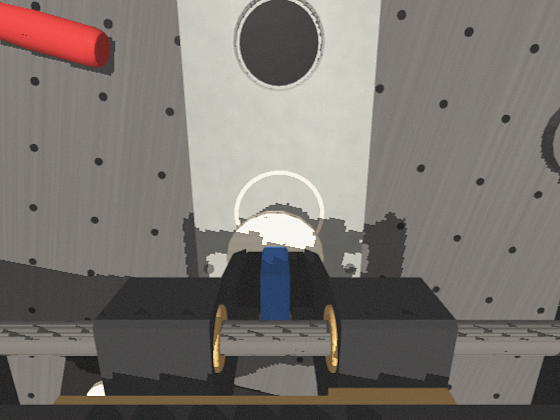

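The wrist view shows the pocket at (279,42) and the ring centred at (279,214). My stage estimates project to (278.9,43) and (278.6,215), so the stage axis is confirmed to under 1 mm. Setting down in small steps.

>>> drive_tool --deltas '[[[0, 0, 0], [1, 0.2, 0], 0.8], [[-0.2, 0, 0], [2, 0, 0], 0.8], [[0, 0, 0], [1.7, 0, 0], 0.8], [[0, 0, 0], [0.8, 0, 0], 0.8], [[0, 0, 0], [0.2, 0, 0], 0.8], [[0, 0, 0], [0.1, 0, 0], 0.8], [[0, 0, 0], [0, 0, 0], 0.8], [[0, 0, 0], [0, 0, 0], 0.8]]'

```text
clock: 7.23
tool_pos: [0.5664, 0.0517, 0.0754]
eef_rot: [0.441, 0.553, -0.44, 0.553]
contact_force: [-0.2, 0.1, 0.1]
opening: 0.133
```

>>> drive_tool --deltas '[[[0, 0, 0], [0.1, 0, 0], 0.8], [[0, 0, 0], [0.1, 0, 0], 0.8], [[0, 0, 0], [0, 0, 0], 0.8], [[0, 0, 0], [0, 0, 0], 0.8]]'

```text
clock: 7.57
tool_pos: [0.5658, 0.0518, 0.0729]
eef_rot: [0.441, 0.553, -0.44, 0.553]
contact_force: [-0.3, 0.0, -0.9]
opening: 0.133
```

>>> drive_tool --deltas '[[[0, 0, 0], [0.1, 0, 0], 0.8], [[0, 0, 0], [0, 0, 0], 0.8], [[0, 0, 0], [0, 0, 0], 0.8]]'

```text
clock: 7.82
tool_pos: [0.5657, 0.0517, 0.0717]
eef_rot: [0.44, 0.553, -0.44, 0.553]
contact_force: [0.3, 0.1, -0.3]
opening: 0.135
```

>>> drive_tool --deltas '[[[0, 0, 0], [0.1, 0, 0], 0.8], [[0, 0, 0], [0.1, 0, 0], 0.8], [[0, 0, 0], [0, 0, 0], 0.8], [[0, 0, 0], [0, 0, 0], 0.8]]'

```text
clock: 8.15
tool_pos: [0.5657, 0.0517, 0.0696]
eef_rot: [0.44, 0.553, -0.44, 0.553]
contact_force: [0.0, -0.7, -0.3]
opening: 0.137
```

>>> drive_tool --deltas '[[[0, 0, 0], [0.1, 0, 0], 0.8], [[0, 0, 0], [0, 0, 0], 0.8], [[0, 0, 0], [0, 0, 0], 0.8]]'

```text
clock: 8.4
tool_pos: [0.5659, 0.0517, 0.0689]
eef_rot: [0.441, 0.553, -0.44, 0.553]
contact_force: [-0.7, -0.1, 2.4]
opening: 0.135
```

>>> drive_tool --deltas '[[[0, 0, 0], [0.1, 0, 0], 0.8], [[0, 0, 0], [0, 0, 0], 0.8], [[0, 0, 0], [0, 0, 0], 0.8]]'

```text
clock: 8.65
tool_pos: [0.5658, 0.0517, 0.0679]
eef_rot: [0.441, 0.553, -0.44, 0.553]
contact_force: [0.1, -0.5, 2.4]
opening: 0.133
```

Contact came at TCP z≈0.069, as predicted. Pressing about 2 mm more, then sliding along the plate (tool −z).

>>> drive_tool --deltas '[[[0, 0, 0], [0.1, 0, 0], 0.8], [[0, 0, 0], [0.1, 0, 0], 0.8], [[0, 0, 0], [0, 0, 0], 0.8], [[0, 0, 0], [0, 0, 0], 0.8], [[0, 0, 0], [0, 0, 0], 0.8]]'

```text
clock: 9.07
tool_pos: [0.5658, 0.0517, 0.0659]
eef_rot: [0.441, 0.553, -0.44, 0.553]
contact_force: [-1.0, 0.8, 5.4]
opening: 0.136
```

>>> drive_tool --deltas '[[[0, 0, 0], [0, 0, -0.2], 0.8], [[0, 0, 0], [0, 0, -0.3], 0.8], [[0, 0, 0], [0, 0, -0.5], 0.8], [[0, 0, 0], [0, 0, -0.5], 0.8], [[0, 0, 0], [0, 0, -0.5], 0.8], [[0, 0, 0], [0, 0, -0.5], 0.8], [[0, 0, 0], [0, 0, -0.5], 0.8]]'

```text
clock: 9.65
tool_pos: [0.5592, 0.0813, 0.0658]
eef_rot: [0.441, 0.553, -0.44, 0.553]
contact_force: [1.7, -3.8, 5.1]
opening: 0.134
```

```bash
python3 go.py 0.541 0.1585 0.066 12.7
```

```text
t 9.65 pos [0.5592 0.0813 0.0658] q7 0.11 F [ 1.69 -3.76  5.08] op 0.134
xaxis [ 8.e-04 -3.e-04 -1.e+00] yaw 12.95 shift cm [-0.02 -0.05 -7.94] turn about tool x 0.25 jaw tilt/level err [ 1.e+00 -7.e-04 -4.e-04]
```

>>> drive_tool --deltas '[[[0, 0, 0], [0, 0, -0.5], 0.8], [[0, 0, 0], [0, 0, -0.6], 0.8], [[0, 0, 0], [0, 0, -0.6], 0.8], [[0, 0, 0], [0, 0, -0.6], 0.8], [[0, 0, 0], [0, 0, -0.6], 0.8], [[0, 0, 0], [0, 0, -0.6], 0.8], [[0, 0, 0], [0, 0, -0.6], 0.8], [[0, 0, 0], [0, 0, -0.6], 0.8], [[0, 0, 0], [0, 0, -0.6], 0.8], [[0, 0, 0], [0, 0, -0.5], 0.8], [[0, 0, 0], [0, 0, -0.5], 0.8], [[0, 0, 0], [0, 0, 0], 0.8]]'

```text
clock: 10.65
tool_pos: [0.5445, 0.144, 0.0657]
eef_rot: [0.44, 0.554, -0.44, 0.553]
contact_force: [0.6, -1.4, 5.9]
opening: 0.132
```

```bash
python3 go.py 0.541 0.1585 0.066 12.7
```

```text
t 10.65 pos [0.5445 0.144  0.0657] q7 0.03 F [ 0.64 -1.39  5.85] op 0.132
xaxis [-1.e-04  8.e-04 -1.e+00] yaw 13.05 shift cm [-0.02 -0.01 -1.49] turn about tool x 0.35 jaw tilt/level err [ 1.e+00 -1.e-04  8.e-04]
```

Still riding the plate at 5.9 N, 15 mm short of the pocket estimate. Continuing in 1 mm rows.

>>> drive_tool --deltas '[[[0, 0, 0], [0, 0, -0.15], 0.8], [[0, 0, 0], [0, 0, -0.15], 0.8], [[0, 0, 0], [0, 0, -0.15], 0.8], [[0, 0, 0], [0, 0, -0.15], 0.8], [[0, 0, 0], [0, 0, -0.15], 0.8], [[0, 0, 0], [0, 0, -0.15], 0.8]]'

```text
clock: 11.15
tool_pos: [0.5428, 0.1511, 0.0658]
eef_rot: [0.44, 0.553, -0.441, 0.553]
contact_force: [1.3, -2.9, 5.1]
opening: 0.134
```

>>> drive_tool --deltas '[[[0, 0, 0], [0, 0, -0.1], 0.8], [[0, 0, 0], [0, 0, -0.1], 0.8], [[0, 0, 0], [0, 0, 0], 0.8]]'

```text
clock: 11.4
tool_pos: [0.5422, 0.1533, 0.0657]
eef_rot: [0.44, 0.553, -0.44, 0.553]
contact_force: [-0.3, -3.0, 5.0]
opening: 0.133
```

>>> drive_tool --deltas '[[[0, 0, 0], [0, 0, -0.1], 0.8], [[0, 0, 0], [0, 0, -0.1], 0.8], [[0, 0, 0], [0, 0, 0], 0.8]]'

```text
clock: 11.65
tool_pos: [0.5418, 0.1553, 0.0657]
eef_rot: [0.44, 0.553, -0.44, 0.553]
contact_force: [0.7, -3.2, 5.1]
opening: 0.134
```

>>> drive_tool --deltas '[[[0, 0, 0], [0, 0, -0.1], 0.8], [[0, 0, 0], [0, 0, -0.05], 0.8], [[0, 0, 0], [0, 0, 0], 0.8]]'

```text
clock: 11.9
tool_pos: [0.5414, 0.1567, 0.0657]
eef_rot: [0.44, 0.553, -0.44, 0.553]
contact_force: [-0.3, -3.1, 4.3]
opening: 0.136
```

>>> drive_tool --deltas '[[[0, 0, 0], [0, 0, -0.1], 0.8], [[0, 0, 0], [0, 0, 0], 0.8]]'

```text
clock: 12.07
tool_pos: [0.5407, 0.1587, 0.0653]
eef_rot: [0.44, 0.554, -0.44, 0.553]
contact_force: [-0.8, 0.0, -1.9]
opening: 0.134
```

>>> drive_tool --deltas '[[[0, 0, 0], [0, 0, -0.1], 0.8], [[0, 0, 0], [0, 0, 0], 0.8]]'

```text
clock: 12.23
tool_pos: [0.5403, 0.1599, 0.0652]
eef_rot: [0.44, 0.554, -0.44, 0.553]
contact_force: [0.3, 1.0, -0.9]
opening: 0.135
```

The force fell from 4.3 N to about zero: it has dropped in. Lowering gently to find the floor, expected at TCP z≈0.065.

>>> drive_tool --deltas '[[[0, 0, 0], [0.1, 0, 0], 0.8], [[0, 0, 0], [0, 0, 0], 0.8], [[0, 0, 0], [0, 0, 0], 0.8]]'

```text
clock: 12.48
tool_pos: [0.5407, 0.1594, 0.0646]
eef_rot: [0.44, 0.554, -0.44, 0.553]
contact_force: [-0.9, 1.0, 1.8]
opening: 0.135
```

>>> drive_tool --deltas '[[[0, 0, 0], [0.1, 0, 0], 0.8], [[0, 0, 0], [0, 0, 0], 0.8], [[0, 0, 0], [0, 0, 0], 0.8]]'

```text
clock: 12.73
tool_pos: [0.5411, 0.1589, 0.0638]
eef_rot: [0.441, 0.553, -0.44, 0.553]
contact_force: [-1.9, 2.7, 3.0]
opening: 0.138
```

Floor contact at about 0.065, which is 4 mm below the plate contact at 0.069, so it is home. Easing the press, then releasing and retreating.

>>> drive_tool --deltas '[[[0, 0, 0], [-0.05, 0, 0], 0.8], [[0, 0, 0], [0, 0, 0], 2], [[0, 0, 0], [0, 0, 0], 3], [[0, 0, 0], [0, 0, 0], 3], [[0, 0, 0], [0, 0, 0], 3], [[0, 0, 0], [0, 0, 0], 3]]'

```text
clock: 13.23
tool_pos: [0.5413, 0.1581, 0.0641]
eef_rot: [0.44, 0.553, -0.441, 0.553]
contact_force: [0.9, -0.0, 0.2]
opening: 0.339
```

>>> drive_tool --deltas '[[[0, 0, 0], [-0.5, 0, 0], 3], [[0, 0, 0], [-1, 0, 0], 3], [[0, 0, 0], [-2, 0, 0], 3], [[0, 0, 0], [-2, 0, 0], 3], [[0, 0, 0], [-3, 0, 0], 3], [[0, 0, 0], [-3, 0, 0], 3], [[0, 0, 0], [-3, 0, 2], 3], [[0, 0, 0], [0, 0, 3], 3], [[0, 0, 0], [0, 0, 3], 3], [[0, 0, 0], [0, 0, 0], 3], [[0, 0, 0], [0, 0, 0], 3]]'

```text
clock: 14.15
tool_pos: [0.5595, 0.0779, 0.2103]
eef_rot: [0.442, 0.552, -0.442, 0.553]
contact_force: [1.3, 1.3, 0.3]
opening: 0.343
```

```bash
python3 go.py 0.541 0.1585 0.066 12.7; python3 - <<'E'
from h import *
s=snap('wrist');save(s,'w5')
im=s['color'];h=cv2.cvtColor(im,cv2.COLOR_RGB2HSV).astype(int)
m=((h[...,0]>105)&(h[...,0]<125)&(h[...,1]>150)&(h[...,2]>50)).astype(np.uint8)
for c in cv2.findContours(m,0,2)[0]:
    if cv2.contourArea(c)>200:b=cv2.minAreaRect(c);print('blue',b,ray(s,*b[0],.07))
print('proj pocket,tabtop',proj(s,np.array([.541,.1585,.04])),proj(s,np.array([.541,.1585,.081])))
t=snap('side')
c=t['color'][210:390,150:330]
cv2.imwrite('pics/f.png',np.hstack([cv2.resize(im[0:420,70:490],(400,400)),cv2.resize(c,(400,400),interpolation=cv2.INTER_CUBIC)])[:,:,::-1])
for n in['side']:
    h=cv2.cvtColor(t['color'],cv2.COLOR_RGB2HSV).astype(int);m=((h[...,0]>20)&(h[...,0]<35)&(h[...,1]>150)&(h[...,2]>100)).astype(np.uint8)
    for c in cv2.findContours(m,0,2)[0]:
        if cv2.contourArea(c)>30:print('yellow',cv2.boundingRect(c))
E
```

```text
t 14.15 pos [0.5595 0.0779 0.2103] q7 0.11 F [1.28 1.32 0.31] op 0.343
xaxis [ 1.4e-03 -8.0e-04 -1.0e+00] yaw 12.69 shift cm [14.43 -0.05 -8.28] turn about tool x -0.01 jaw tilt/level err [ 1.     -0.0012 -0.0011]
blue ((274.5, 93.0), (32.0, 15.0), 90.0) [0.54075067 0.1587623  0.07      ]
proj pocket,tabtop (np.float64(274.70964700499036), np.float64(94.22540892546287)) (np.float64(274.75481330020045), np.float64(93.08682575586936))
yellow (365, 180, 10, 19)
```

View pics/f.png

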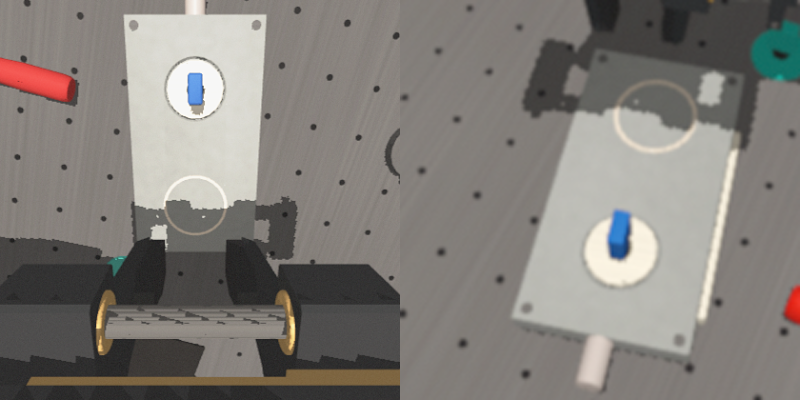

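The final view shows the disc concentric in the pocket with an even dark rim and no tilt. The tab is at the predicted pixel, the gripper is clear, and the spare's box is unchanged. Handing in.

```bash
python3 -c "
from plant import r
print(r.finish_job())"
```

```text
the job is handed in; nothing more can be done
None
```

I loaded the blue carrier into the pocket and handed the job in at about 14 s of the 51 s allowed. No verdict is reported back.

- **Set-down and slide:** I set the carrier down flat on the white ring, first touching at a tool height (TCP) of about 69 mm. I then slid it about 110 mm along the plate, pressing about 5 N. The combined force read at the wrist stayed below about 7 N, against the 14 N limit, though it was only sampled at the end of each move.
- **Drop into the pocket:** The vertical force fell to about zero at (0.541, 0.158), matching the camera estimate of the pocket. I found the floor again at a tool height of about 65 mm, 4 mm below the plate as specified.
- **Last checks:** The final pictures show the disc centred and flush in the pocket, with the tab at the predicted pixel and the gripper clear. The spare's position in the side image is unchanged.
- **Not checked:** I did not measure the lens post, jar or screwdriver afterwards. The gripper never went near them, and no check disagreed.

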